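Roll a pipe offcut up against a sprung stop and chock it

ROBOT

A 6-joint arm with a two-finger parallel gripper is mounted at the origin on a cart in front of the work surface, level with it; the furniture and walls round the work are solid. World frame = base frame: x ahead of the robot, y to its left, z up, the work surface at z = 0. Lengths are in mm, angles in rad, forces in N, time in s.
With the tool pointing down it reaches from about 300 to 775 mm from the base axis. Payload 14.6 kg.
Tool frame: the origin (TCP) lies on the centre line of the jaws, within the pads' length; the fingertips stand ahead of it and the grasp point (between the pads) is the TCP (manip.tip_reach is the z of the fingertips in the tool frame, in mm); z points along the fingers, y is the direction in which the jaws open and shut (so a half turn about z gives the same grasp; the last joint's range is limited). The gripper opens to 94 mm and grips with 3 to 60 N. Pads are 16 mm wide; open, the fingers measure 119 mm over their backs; the gripper's body (75 mm by 177 mm) begins 78 mm behind the grasp point.
Start: joints at [1.077, 0.3, 1.521, -0, 1.321, -0.067], TCP at [227.674, 500.653, 224.446] pointing down, gripper open.
Joint ranges: [-3.03, 3.03], [-0.79, 2.21], [0.23, 2.52], [-1.04, 4.18], [0, 3.07], [-2.55, 2.55]. Speed limits (rad/s): [2.22, 2.22, 2.57, 3.14, 3.14, 3.14].

INTERFACE

Orientations are given as [roll, pitch, yaw] about the fixed x, y, z axes, in that order (R = Rz(yaw) Ry(pitch) Rx(roll)).
In Python, from cell import manip, camera, search_frame, masks_of, tip_of gives the robot as it stands.
- The arm moves only by the tool send_rows, never from a script. Its argument "plan" is a list of rows, each an object with "travel": the shift along the tool's x, y, z in mm, a list of three; "delta_rot": the turn, a rotation vector about the tool's x, y, z in degrees, a list of three; "fingers": the gripper's target within -1 to 1 (shut at 1, half-way at 0, fully open at -1). In form: [{"travel": [dx, dy, dz], "delta_rot": [wx, wy, wz], "fingers": fingers}, ...]. A call has 1 to 20 rows; each row shifts and turns the commanded pose from where the row before left it, along the tool's axes as they then stand; what a row does not reach is not made up. A row lasts 1/8 s, in which the tool goes at most 62.5 mm and 10.7 degrees, less where a joint would pass 70% of its speed; a pose out of reach is approached as far as the arm can. A call is refused whole if a number of a shift passes 62.5 or a number of a turn 10.7, either way. A call with a gripper value outside its range is refused whole. The fingers move at their own pace and stop on an object; "grip_force" is the grip in N (left out, the last holds). Time passes only in rows, so rows that do not move let the fingers close. It gives the time, the measured TCP pose, the force and the opening at its end, in the units of the state.
- manip.read_state(): the state, without advancing time (a new reading comes with each control period).
- camera(name): name is "side" or "top"; returns a dict with "color" (400x640x3 uint8, red, green, blue), "z_map" (400x640 float32, mm along the optical axis (not along the pixel's ray), 0 where there is no reading), "fov_y" (degrees; the focal length in pixels is half the picture's height over the tangent of half this angle, whatever the lens; pixels are square), "cx", "cy" (the principal point, pixels), "world_from_camera" (4x4, takes a point from camera to world coordinates). Camera axes: x right, y up, looking along -z (the intrinsics and any distortion apply to the point x, -y, -z); pixel columns grow to the right and rows downward; lengths in mm; the calibration is good to about 2 mm. A picture is of the moment at which its call begins.
- manip.sign_off(): hands the job in, once; it reports no verdict.
Trained networks look in the newest picture that a camera, given by its name, has taken for a name from the list of things; names that differ only in an ending like _2 or _b are one class to them, and where a whole thing is asked for, a point or a joint stands for the part that bears it (a point fixed in the world has none). Each returns a list of dicts, best first, with "confidence" (0 to 1); they miss things now and then, are a little off and sometimes report something else, mostly with a low value. They report only what shows in the picture. A call takes as long as a camera call.
- search_frame(name, camera): "at" ([x, y, z] in mm, in the coordinates of the camera as it stood for that picture, good to about 4 mm: the middle of the surface that is visible of it).
- masks_of(name, camera): "region" (400x640 bool, what is visible of it).
- tip_of(name, camera): "at" ([x, y, z] in mm, in the coordinates of the camera as it stood for that picture, good to about 4 mm: a listed point, or the origin of a listed thing).
The state is a dict: "clock": time; "joints": joint angles; "qd": joint speeds; "effort": joint torques, N m; "eef_pos": TCP position; "eef_rot": TCP orientation; "wrist_force": force on the tool from outside, world axes, zero at the start; "moment": the same for the moment, N m; "finger_gap": finger opening in mm.
Only numpy, scipy, OpenCV 4.12 (cv2) and the standard library are available. Lean on these libraries where they do the work, as an engineer would, in place of code of your own. Each camera call takes 0.05 s, during which the arm holds its last target. There are 200 camera calls.

TASK

Set the steel pipe up on the marking board: with the wooden block as the pusher, held in the gripper, roll the pipe along the board against the rubber-faced bumper and bed it square there with a push of about 6 newtons on the block for a good half second, never over-pressing the bumper with more than 9 newtons. Then let go of the block gently, so that it stays behind the pipe as a chock, its end up against the pipe, with the pipe still resting against the bumper. Do not touch the pipe with the fingers, lift it or disturb the other things on the bench.

Things in the scene. Friction and masses are not known exactly. Their poses are not given: they have to be found in the camera images.
- jig: Plywood marking board, fixed to the bench, 150 (x) x 320 (y) x 8 mm; origin under its centre on the bench, so its upper face is 8 mm above. Its +y axis points along the board to the stop: the pipe is rolled that way. A yellow strip is painted across it in front of the stop; the pipe ends up over it.
- stop: Grey stop block fixed on the board, 140 (x) x 40 (y) x 45 mm; origin under its centre, 135 mm along +y from the board's centre, axes as the board's. At its -y side a black rubber-faced bumper bar, 130 mm long, 4 to 28 mm above the board. Its face stands 34 to 58 mm from the origin towards -y: set by hand, not measured. It is sprung: gives 1 mm per 3.5 N, 12 mm at most.
- pipe_mid (a point): Centre of the dark steel pipe offcut, 27 mm in diameter, 220 mm long, about 0.3 kg; its y axis runs along the pipe (x and z turn as it rolls). It lies loose across the board, some 11 to 18 cm short of the bumper and up to 0.12 rad out of square, rolls very freely, and overhangs the board at both ends.
- block_mid (a point): Centre of the brown wooden block, 45 (x) x 92 (y, its length) x 36 mm high, about 0.12 kg, lying loose on the bench at the board's right. Grip it across its 45 mm width; either 45 x 36 mm end can push the pipe. When the pipe is pinched against the bumper, friction under it takes up to 3 N of the push.
- pliers: Red-handled pliers, 64 x 192 x 12 mm, lying loose; origin under the centre. To be left alone.
- tape_measure: Yellow and black tape measure, 36 x 83 x 70 mm, standing loose; origin under the centre. To be left alone.
- ball_bearing: Ball bearing, 52 mm across, 15 mm high, lying flat; origin under the centre. To be left alone.
- plug_a: Spark plug, 24 x 77 x 21 mm, lying loose; origin under the centre. To be left alone.

How it is judged (in metres and radians):
On the way:
1. the block pushes the pipe with at least 4 N, square against the bumper, for 0.3 s (contact force between pipe and stop above 1.5 N and contact force between block and pipe above 4 N and angle between the y axis of pipe_mid and the x axis of stop, either way round below 0.04 rad), for 0.3 s.
At the end, for the whole second after the job is handed in: The pipe rests on the board, touching the bumper, square to it within 0.04 rad; the released block lies flat on the board behind it, lengthways within 0.15 rad, its end against the pipe (centre to centre under 63 mm along the block, 90 mm in all) (contact force between pipe and stop above 0.02 N and angle between the y axis of pipe_mid and the x axis of stop, either way round below 0.04 rad and z of pipe_mid in the frame of jig below 0.026 m and angular speed of pipe below 0.5 rad/s and (y of pipe_mid in the frame of block_mid between 0.05 and 0.063 m or y of pipe_mid in the frame of block_mid between -0.063 and -0.05 m) and horizontal distance between block_mid and pipe_mid below 0.09 m and z of block_mid in the frame of jig between 0.022 and 0.03 m and angle between the y axis of block_mid and the y axis of jig, either way round below 0.15 rad and angle between block_mid's own z axis and vertical below 0.1 rad and linear speed of block below 0.02 m/s).
It fails at once if the pipe presses the bumper with more than 9 N (contact force between pipe and stop above 9 N).
It fails at once if the fingers push the pipe (contact force between the fingers and pipe above 0.5 N).
It fails at once if the pipe is lifted off the board (z of pipe_mid in the frame of jig above 0.036 m).
It fails at once if the pliers, tape measure, bearing or spark plug are shifted by more than 15 mm (distance of any of pliers, tape_measure, ball_bearing, plug_a from where it was at the start of the episode above 0.015 m).
It also fails if it takes over 72 s, if anything falls off the work surface, if the arm or the gripper's body presses on something with over 40 N, if the wrist force passes 120 N, or if a joint passes its speed limit or range.

## Working session

There is one attempt and no reset: what is moved stays moved. The work goes in short steps, Python scripts to look and compute and a tool call to move; the robot and the scene stay as the last step left them, time stands still between calls to the robot, and variables do not carry over. Pictures are saved under pics/ and viewed, about 8 in all and at most 12, crops included, and the job is handed in when it is done.

Besides the shell and the picture viewer there is one more tool, called after "Request:" in YAML: its name, and indented under it one key for each argument. send_rows: Moves the arm, as the interface text tells. Its arguments: {"type":"object","properties":{"plan":{"type":"array"},"grip_force":{"type":"number"}},"required":["plan"]}

```bash
ls; mkdir -p pics
cat > h.py <<'E'
import numpy as np, cv2
from cell import manip, camera, search_frame, masks_of, tip_of
def cloud(c):
    h,w=c["z_map"].shape; f=h/2/np.tan(np.radians(c["fov_y"])/2)
    v,u=np.mgrid[:h,:w]; z=c["z_map"].astype(float)
    P=np.stack([(u-c["cx"])*z/f,-(v-c["cy"])*z/f,-z],-1)
    T=np.array(c["world_from_camera"]); return P@T[:3,:3].T+T[:3,3], z>0
def tow(c,p):
    T=np.array(c["world_from_camera"]); return T[:3,:3]@np.array(p)+T[:3,3]
def save(c,n): cv2.imwrite(f"pics/{n}.png",c["color"][:,:,::-1])
E
python3 - <<'E'
from h import *
np.set_printoptions(precision=1,suppress=True)
print(manip.tip_reach, manip.read_state())
ims=[]
for n in ["top","side"]:
    c=camera(n); ims.append(c["color"]); print(n,c["fov_y"],c["cx"],c["cy"],c["world_from_camera"],[k for k in c])
    P,ok=cloud(c)
    for t in ["jig","stop","pipe_mid","block_mid","pliers","tape_measure","ball_bearing","plug_a"]:
        r=tip_of(t,n); m=masks_of(t,n)
        for d in r[:2]: print(t,"tip",d["confidence"],tow(c,d["at"]))
        for d in m[:1]:
            g=d["region"]&ok; q=P[g]; print("   mask",d["confidence"],g.sum(),np.median(q,0),np.percentile(q,2,0),np.percentile(q,98,0))
    save(c,n+"0")
E
```

```text
pics
19.0 {'clock': 0.0, 'joints': array([ 1.1,  0.3,  1.5,  0. ,  1.3, -0.1]), 'qd': array([-0.,  0.,  0.,  0., -0.,  0.]), 'effort': array([ -0. , -53.2, -35.3,   0.1,   0. ,  -0. ]), 'eef_pos': array([227.5, 500.5, 223.9]), 'eef_rot': array([-3.1, -0. ,  2.7]), 'wrist_force': array([0.1, 0.2, 0.2]), 'moment': array([ 0., -0.,  0.]), 'finger_gap': 94.07409858047997}
top 56.29126436116698 317.7801544570776 204.96707606665248 [[  -0.     1.    -0.1  430.9]
 [  -1.    -0.    -0.    11.9]
 [  -0.     0.1    1.  1015.8]
 [   0.     0.     0.     1. ]] ['color', 'z_map', 'fov_y', 'cx', 'cy', 'world_from_camera']
jig tip 0.76 [452.2  93.9   2. ]
jig tip 0.67 [434.9  35.1  17.8]
   mask 0.63 6095 [451.9 107.3   8.3] [377.9 -61.8   3.8] [525.7 239.5  54.5]
stop tip 0.74 [460.6 225.    3.9]
   mask 0.87 1241 [458.2 214.2  51.2] [395.3 177.3  17.1] [524.9 245.   55.9]
pipe_mid tip 0.71 [433.6  33.   20.2]
   mask 0.83 784 [432.5  31.7  32.8] [335.5  19.3  23.8] [540.   44.8  37.7]
block_mid tip 0.6 [ 482.6 -278.4   22.3]
   mask 0.97 670 [ 482.  -269.9   35.3] [ 454.2 -316.6   -1.3] [ 509.3 -
[... 843 characters left out ...]
10.4]
   mask 0.91 853 [457.5 207.   39.7] [395.4 176.3  18.7] [522.  241.9  56.5]
pipe_mid tip 0.9 [436.   34.2  22.7]
   mask 0.75 790 [436.7  23.4  30.8] [325.5  18.    8.7] [538.   79.4  37.6]
block_mid tip 0.88 [ 482.5 -274.5   21.8]
   mask 0.95 1019 [ 481.4 -290.3   36.9] [ 451.5 -322.7    6.4] [ 510.6 -233.3   39.3]
tape_measure tip 0.82 [ 621.8 -197.9    0.9]
   mask 0.82 815 [ 617.7 -212.4   44.3] [ 586.1 -230.6    2.4] [ 647.7 -176.9   70.5]
ball_bearing tip 0.61 [ 606.8 -337.2   -1. ]
   mask 0.57 576 [ 608.8 -338.2   15. ] [ 584.  -362.1   -0.2] [ 634.  -313.2   18.2]
plug_a tip 0.42 [417.7 402.8   3.6]
   mask 0.66 911 [458.  206.7  38.9] [392.2 176.   17.2] [522.2 240.3  56.5]
```

View pics/top0.png

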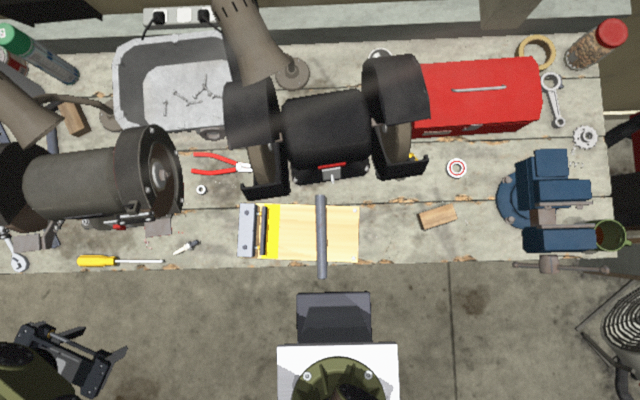

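Run:
```python
from h import *
np.set_printoptions(precision=4,suppress=True)
print(manip.read_state()["eef_rot"])
def line(q):
    x,y=q[:,0],q[:,1]; vx,vy,x0,y0=cv2.fitLine(q[:,:2].astype(np.float32),cv2.DIST_HUBER,0,.01,.01).ravel(); return np.degrees(np.arctan2(vy,vx)),x0,y0
for n in ["top","side"]:
    c=camera(n); P,ok=cloud(c)
    def best(t,lo,hi):
        g=masks_of(t,n)[0]["region"]&ok; q=P[g]; return q[(q[:,2]>lo)&(q[:,2]<hi)]
    for t,lo,hi in [("block_mid",30,45),("pipe_mid",31,45),("stop",46,60),("jig",3,12),("stop",20,44)]:
        q=best(t,lo,hi); r=cv2.minAreaRect(q[:,:2].astype(np.float32)); print(n,t,len(q),"rect",np.round(r[0],1),np.round(r[1],1),round(r[2],1),"line",line(q),"z",np.median(q[:,2]), q[:,0].min(),q[:,0].max())
    # bumper: height between 11 and 37, in front of the stop
    g=ok&(P[...,0]>400)&(P[...,0]<520)&(P[...,1]>120)&(P[...,1]<215)&(P[...,2]>14)&(P[...,2]<44)
    q=P[g]
    h,e=np.histogram(q[:,1],bins=np.arange(120,216,4)); print(dict(zip(e.astype(int),h)))
```

```text
[-3.1416  0.      2.7148]
top block_mid 611 rect [ 482.3 -274.2] [44.8 92.5] 15.8 line (np.float32(-74.30564), np.float32(482.0444), np.float32(-273.61353)) z 35.829831364110646 450.34898547885825 513.9534186201824
top pipe_mid 558 rect [438.6  32.2] [ 23.7 219.6] 88.4 line (np.float32(-0.34596804), np.float32(436.90216), np.float32(32.130245)) z 33.82219110689755 328.91532187881245 548.5059645856189
top stop 816 rect [460.7 226.5] [ 41.2 137.6] 86.2 line (np.float32(-4.0794477), np.float32(461.03607), np.float32(225.1433)) z 52.435486323752 391.21159334836375 528.8875296126064
top jig 4741 rect [451.9  90.3] [317.2 150.8] 86.4 line (np.float32(86.88412), np.float32(449.5754), np.float32(66.56558)) z 7.682994949478143 368.3944380409538 535.9685808636482
top stop 382 rect [459.3 192.9] [ 28.8 135.2] 86.4 line (np.float32(-3.9026845), np.float32(457.32104), np.float32(187.269)) z 34.32651690229801 392.75041191100615 527.6899070643428
{np.int64(120): np.int64(0), np.int64(124): np.int64(0), np.int64(128): np.int64(0), np.int64(132): np.int64(0), np.int64(136): np.int64(0), np.int64(140): np.int64(0), np.int64(144): np.int64(0), np.int64(148): np.int64(0), np.int64(152): np.int64(0), np.int64(156): np.int64(0), np.int64(160): np.int64(0), np.int64(164): np.int64(0), np.int64(168): np.int64(0), np.int64(172): np.int64(5), np.int64(176): np.int64(58), np.int64(180): np.int64(80), np.int64(184): np.int64(64), np.int64(188): np.int64(51), np.int64(192): np.int64(13), np.int64(196): np.int64(11), np.int64(200): np.int64(23), np.int64(204): np.int64(54), np.int64(208): np.int64(34)}Traceback (most recent call last):
  File "<stdin>", line 11, in <module>
  File "<stdin>", line 9, in best
IndexError: list index out of range
```

Run:
```python
from h import *
np.set_printoptions(precision=4,suppress=True,linewidth=200)
c=camera("side"); save(c,"side0"); P2,ok2=cloud(c)
c=camera("top"); P,ok=cloud(c)
Q=np.vstack([P[ok],P2[ok2]])
print("max z, rows x, cols y from 280 to -380 step 40")
for x in range(360,720,20):
    print(x,[int(s[:,2].max()) if len(s:=Q[(abs(Q[:,0]-x-10)<10)&(abs(Q[:,1]-y)<20)]) else -1 for y in range(280,-400,-40)])
yaw=np.radians(-3.8); ex=np.array([np.cos(yaw),np.sin(yaw)]); ey=np.array([-ex[1],ex[0]])
for PP,o in((P,ok),(P2,ok2)):
    q=PP[o]; d=(q[:,:2]-[460.7,226]); a=d@ex; b=d@ey
    for lo in(-60,-20,20):
        for z0,z1 in((14,24),(24,31),(31,40)):
            m=(a>lo)&(a<lo+40)&(b<-28)&(b>-75)&(q[:,2]>z0)&(q[:,2]<z1)
            print(lo,z0,m.sum(),np.percentile(b[m],[2,20,50,80]) if m.sum()>4 else "")
```

```text
max z, rows x, cols y from 280 to -380 step 40
360 [2, 2, 8, 10, 11, 11, 39, 31, 12, 10, 3, 3, 5, 3, 3, 3, 6]
380 [2, 56, 55, 13, 12, 13, 38, 31, 13, 12, 3, 4, 4, 4, 4, 4, 2]
400 [3, 58, 56, 23, 12, 13, 39, 32, 12, 11, 4, 5, 3, 3, 3, 5, 3]
420 [3, 57, 56, 35, 12, 14, 38, 28, 12, 11, 6, 5, 3, 3, 5, 5, 5]
440 [2, 56, 56, 38, 13, 12, 37, 35, 12, 12, 6, 3, 4, 41, 38, 4, 6]
460 [4, 56, 56, 39, 14, 11, 38, 31, 12, 12, 4, 3, 3, 40, 40, 41, 7]
480 [4, 56, 56, 39, 12, 13, 38, 28, 13, 11, 3, 3, 2, 40, 40, 39, 3]
500 [4, 60, 57, 39, 12, 12, 38, 28, 12, 11, 5, 4, 3, 4, 40, 38, 4]
520 [3, 56, 245, 244, 229, 196, 39, 32, 3, 3, 4, 4, 2, 3, 3, 4, 4]
540 [3, 4, 245, 244, 245, 121, 36, 29, 4, 5, 206, 189, 3, 3, 4, 3, 3]
560 [2, 2, 92, 249, 243, 16, 3, 71, 3, 5, 247, 245, 237, 3, 3, 4, 3]
580 [3, 2, 86, 268, 254, 218, 212, 201, 178, 16, 245, 246, 246, 3, 3, 18, 18]
600 [12, 3, 307, 306, 306, 241, 238, 234, 230, 220, 228, 243, 240, 61, 3, 19, 18]
620 [13, 13, 312, 310, 310, 251, 250, 249, 246, 242, 255, 259, 90, 60, 4, 18, 18]
640 [16, 13, 313, 313, 313, 256, 256, 255, 253, 253, 307, 306, 306, 32, 4, 3,
[... 412 characters left out ...]
47.0953 -46.9697 -46.8992 -46.7403]
-20 24 7 [-47.4476 -47.1448 -47.0789 -46.5839]
-20 31 70 [-47.1286 -45.405  -41.4941 -37.7063]
20 14 11 [-47.4006 -47.1344 -46.8753 -46.3955]
20 24 14 [-47.6683 -47.237  -33.0796 -30.497 ]
20 31 68 [-47.0508 -44.7935 -41.3787 -37.4743]
-60 14 26 [-48.4789 -47.2805 -45.8749 -44.203 ]
-60 24 26 [-48.2484 -46.4605 -44.8705 -43.7543]
-60 31 48 [-49.0653 -45.7303 -43.9317 -39.7399]
-20 14 33 [-48.668  -46.7839 -45.8699 -44.6145]
-20 24 23 [-49.1681 -47.1333 -46.3534 -44.9738]
-20 31 46 [-48.2928 -46.8021 -43.8104 -40.9358]
20 14 26 [-49.1928 -47.4785 -45.6668 -43.7384]
20 24 26 [-49.0224 -47.2698 -46.1197 -45.0433]
20 31 51 [-49.3134 -47.5908 -45.0423 -39.2645]
```

View pics/side0.png

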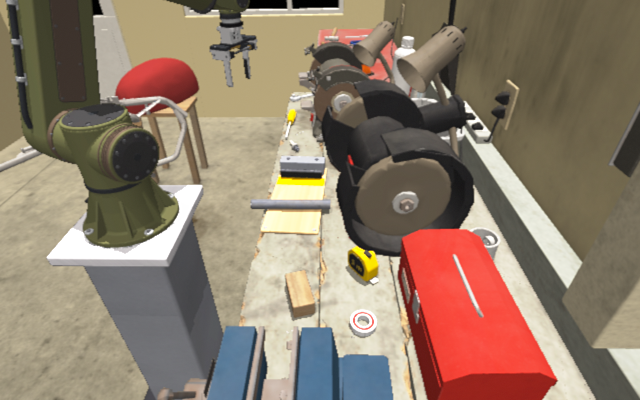

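```bash
cat >> h.py <<'E'
def rel(target,yawdeg):
    """tool-frame shift to world target (mm) and the turn about tool z so that tool y points at yawdeg"""
    from scipy.spatial.transform import Rotation as R
    s=manip.read_state(); Rm=R.from_euler("xyz",s["eef_rot"]).as_matrix()
    a=np.degrees(np.arctan2(Rm[1,1],Rm[0,1])); 
    return Rm.T@(np.array(target)-s["eef_pos"]), a, -(yawdeg-a), s
E
python3 - <<'E'
from h import *
np.set_printoptions(precision=1,suppress=True)
Qs=[]
for n in("top","side"):
    c=camera(n); P,ok=cloud(c); Qs.append(P[ok])
Q=np.vstack(Qs)
def clear(x,y,ang,name):
    t=np.radians(ang); uy=np.array([np.cos(t),np.sin(t)]); ux=np.array([-uy[1],uy[0]])
    q=Q[(Q[:,2]>95)&(Q[:,2]<320)&(Q[:,0]>150)]; d=q[:,:2]-[x,y]
    g=np.hypot(np.maximum(abs(d@uy)-88.5,0),np.maximum(abs(d@ux)-37.5,0)); i=np.argsort(g)[:400:80]; print(name,g[i[0]],q[i])
for o in (0,20,28):
    u=np.array([-.2706,.9627]); p=np.array([482.3,-274.2])-o*u; clear(*p,15.7,f"pick {o}")
    for x in (438,446,): clear(x-.066*o,106-o,-3.8,f"push {o} {x}")
print(rel([487.7,-293.5,26],15.7))
E
```

```text
pick 0 14.111395359494765 [[ 568.8 -205.9  169.4]
 [ 572.1 -200.3  198.6]
 [ 575.5 -199.8  221.8]
 [ 574.4 -195.2  211. ]
 [ 581.4 -200.3  217.4]]
push 0 438 0.0 [[526.9 127.6 179.7]
 [531.5 113.8 176.1]
 [533.7 102.8 193. ]
 [536.5 109.8 207.7]
 [540.4 136.1 237. ]]
push 0 446 0.0 [[532.5  99.5 184.9]
 [532.1 109.9 189.4]
 [535.2 108.7 212.5]
 [537.8 108.3 165.3]
 [541.3 122.7 224.7]]
pick 20 28.181328397628807 [[ 568.8 -205.9  169.4]
 [ 574.  -202.   204.1]
 [ 579.9 -203.   137.9]
 [ 580.5 -201.4  186.3]
 [ 582.6 -201.   180.9]]
push 20 438 2.3184638758413185 [[529.8 117.7 199.4]
 [534.7 118.7 207. ]
 [532.4 127.2 215.3]
 [540.5 107.3 186.8]
 [543.1 108.1 209.8]]
push 20 446 0.0 [[529.9 101.6 189.8]
 [535.1 104.2 155.3]
 [537.8 100.2 160.6]
 [541.5 108.2 219.7]
 [536.4 126.6 213.2]]
pick 28 35.44309654023207 [[ 568.8 -205.9  169.4]
 [ 577.4 -203.1  217. ]
 [ 579.5 -202.4  150.8]
 [ 582.8 -202.4  174.4]
 [ 583.2 -201.   231.6]]
push 28 438 2.9914686316179293 [[529.8 110.4 191.2]
 [535.1 101.9 147.4]
 [536.2 118.  212.1]
 [542.9 109.7 225.3]
 [544.3 115.2 232.2]]
push 28 446 0.0 [[529.8 100.6 172.5]
 [536.3 107.5 208.9]
 [540.5 107.6 177.8]
 [543.3 106.4 160.2]
 [545.9 106.1 166.5]]
(array([-565.5, -615.3,  198.4]), np.float64(65.54585211305651), np.float64(49.84585211305651), {'clock': 2.3, 'joints': array([ 1.1,  0.3,  1.5,  0. ,  1.3, -0.1]), 'qd': array([ 0., -0.,  0., -0.,  0.,  0.]), 'effort': array([ -0. , -53.2, -35.3,   0.1,   0. ,  -0. ]), 'eef_pos': array([227.7, 500.7, 224.5]), 'eef_rot': array([ 3.1, -0. ,  2.7]), 'wrist_force': array([-0.2, -0.5,  0.1]), 'moment': array([ 0., -0.,  0.]), 'finger_gap': 93.79897966139019})
```

Request:
send_rows:
  plan:
    - {"travel": [0,0,0],"delta_rot": [0,0,9.97],"fingers": -1}
    - {"travel": [0,0,0],"delta_rot": [0,0,9.97],"fingers": -1}
    - {"travel": [0,0,0],"delta_rot": [0,0,9.97],"fingers": -1}
    - {"travel": [0,0,0],"delta_rot": [0,0,9.97],"fingers": -1}
    - {"travel": [0,0,0],"delta_rot": [0,0,9.97],"fingers": -1}
    - {"travel": [-55.8,2.4,4],"delta_rot": [0,0,0],"fingers": -1}
    - {"travel": [-55.8,2.4,4],"delta_rot": [0,0,0],"fingers": -1}
    - {"travel": [-55.8,2.4,4],"delta_rot": [0,0,0],"fingers": -1}
    - {"travel": [-55.8,2.4,4],"delta_rot": [0,0,0],"fingers": -1}
    - {"travel": [-55.8,2.4,4],"delta_rot": [0,0,0],"fingers": -1}
    - {"travel": [-55.8,2.4,4],"delta_rot": [0,0,0],"fingers": -1}
    - {"travel": [-55.8,2.4,4],"delta_rot": [0,0,0],"fingers": -1}
    - {"travel": [-55.8,2.4,4],"delta_rot": [0,0,0],"fingers": -1}
    - {"travel": [-55.8,2.4,4],"delta_rot": [0,0,0],"fingers": -1}
    - {"travel": [-55.8,2.4,4],"delta_rot": [0,0,0],"fingers": -1}
    - {"travel": [-55.8,2.4,4],"delta_rot": [0,0,0],"fingers": -1}
    - {"travel": [-55.8,2.4,4],"delta_rot": [0,0,0],"fingers": -1}
    - {"travel": [-55.8,2.4,4],"delta_rot": [0,0,0],"fingers": -1}
    - {"travel": [-55.8,2.4,4],"delta_rot": [0,0,0],"fingers": -1}
    - {"travel": [-55.8,2.4,4],"delta_rot": [0,0,0],"fingers": -1}
  grip_force: 25

```text
clock: 4.8
eef_pos: [489.1, -297.3, 164.4]
eef_rot: [3.141, 0.0, 1.845]
wrist_force: [0.3, 0.3, 1.1]
finger_gap: 93.9
```

Run:
```python
from h import *
np.set_printoptions(precision=1,suppress=True)
c=camera("side"); save(c,"side1"); P,ok=cloud(c)
m=masks_of("block_mid","side")
print([tow(c,d["at"]) for d in tip_of("block_mid","side")])
for d in m[:1]:
    q=P[d["region"]&ok]; q=q[q[:,2]>30]; print(cv2.minAreaRect(q[:,:2].astype(np.float32)))
print(rel([488.3,-295.4,24],15.7))
```

```text
[array([ 480.1, -276.3,   20.1])]
((479.1833801269531, -275.569580078125), (43.90444564819336, 91.16384887695312), 15.845122337341309)
(array([  1.5,   0.3, 139.4]), np.float64(15.556586399085704), np.float64(-0.143413600914295), {'clock': 4.95, 'joints': array([-0.6,  0.4,  1.5, -0. ,  1.2, -0.9]), 'qd': array([ 0. , -0.1,  0.1,  0. ,  0. ,  0. ]), 'effort': array([ -2.4, -55.5, -35.9,  -0.1,   0. ,  -0.4]), 'eef_pos': array([ 488.6, -297.1,  163.4]), 'eef_rot': array([-3.1, -0. ,  1.8]), 'wrist_force': array([-0. , -0.8,  0.6]), 'moment': array([-0.1,  0. , -0. ]), 'finger_gap': 94.14146121070684})
```

Request:
send_rows:
  plan:
    - {"travel": [1,-1,40],"delta_rot": [0,0,0],"fingers": -1}
    - {"travel": [0,0,40],"delta_rot": [0,0,0],"fingers": -1}
    - {"travel": [0,0,35],"delta_rot": [0,0,0],"fingers": -1}
    - {"travel": [0,0,15],"delta_rot": [0,0,0],"fingers": -1}
    - {"travel": [0,0,9.4],"delta_rot": [0,0,0],"fingers": -1}
    - {"travel": [0,0,0],"delta_rot": [0,0,0],"fingers": 0.2}
    - {"travel": [0,0,0],"delta_rot": [0,0,0],"fingers": 0.2}
    - {"travel": [0,0,0],"delta_rot": [0,0,0],"fingers": 0.2}
    - {"travel": [0,0,0],"delta_rot": [0,0,0],"fingers": 1}
    - {"travel": [0,0,0],"delta_rot": [0,0,0],"fingers": 1}
    - {"travel": [0,0,0],"delta_rot": [0,0,0],"fingers": 1}
    - {"travel": [0,0,0],"delta_rot": [0,0,0],"fingers": 1}
  grip_force: 30

```text
clock: 6.45
eef_pos: [487.5, -294.7, 25.1]
eef_rot: [3.142, 0.0, 1.845]
wrist_force: [-1.2, -0.1, 2.7]
finger_gap: 44.5
```

Run:
```python
from h import *
np.set_printoptions(precision=2,suppress=True)
s=manip.read_state();print(s)
```

```text
{'clock': 6.45, 'joints': array([-0.61,  0.58,  1.63, -0.  ,  0.93, -0.88]), 'qd': array([-0., -0.,  0.,  0., -0.,  0.]), 'effort': array([  0.08, -60.06, -27.58,   0.07,  -0.12,  -0.01]), 'eef_pos': array([ 487.54, -294.72,   25.14]), 'eef_rot': array([3.14, 0.  , 1.84]), 'wrist_force': array([-1.21, -0.08,  2.71]), 'moment': array([-0.03,  0.16, -0.01]), 'finger_gap': 44.4956016799041}
```

Request:
send_rows:
  plan:
    - {"travel": [0,0,-20],"delta_rot": [0,0,0],"fingers": 1}
    - {"travel": [0,0,-25],"delta_rot": [0,0,0],"fingers": 1}
    - {"travel": [0,0,-15],"delta_rot": [0,0,0],"fingers": 1}
    - {"travel": [0,0,0],"delta_rot": [0,0,6.5],"fingers": 1}
    - {"travel": [0,0,0],"delta_rot": [0,0,6.5],"fingers": 1}
    - {"travel": [0,0,0],"delta_rot": [0,0,6.4],"fingers": 1}
    - {"travel": [0,-29,0],"delta_rot": [0,0,0],"fingers": 1}
    - {"travel": [0,-29,0],"delta_rot": [0,0,0],"fingers": 1}
    - {"travel": [0,-28.5,0],"delta_rot": [0,0,0],"fingers": 1}
    - {"travel": [35,0,0],"delta_rot": [0,0,0],"fingers": 1}
    - {"travel": [35,0,0],"delta_rot": [0,0,0],"fingers": 1}
    - {"travel": [35,0,0],"delta_rot": [0,0,0],"fingers": 1}
    - {"travel": [35,0,0],"delta_rot": [0,0,0],"fingers": 1}
    - {"travel": [35,0,0],"delta_rot": [0,0,0],"fingers": 1}
    - {"travel": [30,0,0],"delta_rot": [0,0,0],"fingers": 1}
    - {"travel": [25,0,0],"delta_rot": [0,0,0],"fingers": 1}
    - {"travel": [0,0,0],"delta_rot": [0,0,0],"fingers": 1}

```text
clock: 8.57
eef_pos: [416.0, -58.6, 84.9]
eef_rot: [-3.141, -0.0, 1.508]
wrist_force: [-0.3, -0.3, -1.2]
finger_gap: 44.9
```

Run:
```python
from h import *
np.set_printoptions(precision=2,suppress=True)
print(rel([416.4,-59.6,35],-3.8))
for n in("side","top"):
    c=camera(n); save(c,n+"2"); P,ok=cloud(c)
    for t in("block_mid","pipe_mid"):
        for d in tip_of(t,n)[:1]: print(n,t,d["confidence"],tow(c,d["at"]))
        for d in masks_of(t,n)[:1]:
            q=P[d["region"]&ok]; lo=85 if t[0]=="b" else 31; q=q[q[:,2]>lo] ; print(len(q),np.median(q,0),cv2.minAreaRect(q[:,:2].astype(np.float32)) if len(q)>3 else "")
```

```text
(array([-0.93,  0.51, 49.92]), np.float64(-3.575254359970543), np.float64(0.22474564002945696), {'clock': 8.575, 'joints': array([-0.23,  0.2 ,  2.01, -0.  ,  0.93, -0.16]), 'qd': array([-0.04,  0.01, -0.01, -0.  , -0.  , -0.03]), 'effort': array([  1.89, -40.59, -27.82,   0.19,   0.05,   0.62]), 'eef_pos': array([415.96, -58.65,  84.92]), 'eef_rot': array([-3.14, -0.  ,  1.51]), 'wrist_force': array([-0.29, -0.26, -1.2 ]), 'moment': array([-0.16,  0.06, -0.02]), 'finger_gap': 44.930547540176484})
side block_mid 0.73 [414.96 -39.48  79.07]
364 [411.59 -56.61  97.16] ((413.9411926269531, -39.26213455200195), (91.33516693115234, 42.24723815917969), 89.21479034423828)
side pipe_mid 0.91 [436.54  33.84  25.33]
242 [481.81  27.73  35.05] ((434.818115234375, 27.557209014892578), (217.77178955078125, 22.159282684326172), 1.7273123264312744)
top block_mid 0.66 [417.29 399.86   1.31]
58 [428.05   0.92  95.39] ((423.95196533203125, 0.6471338272094727), (9.849238395690918, 34.185699462890625), 88.12400817871094)
top pipe_mid 0.7 [439.02  32.75  23.02]
577 [437.49  32.13  33.76] ((438.564453125, 31.878801345825195), (219.61695861816406, 24.209115982055664), 0.3041301965713501)
```

View pics/side2.png

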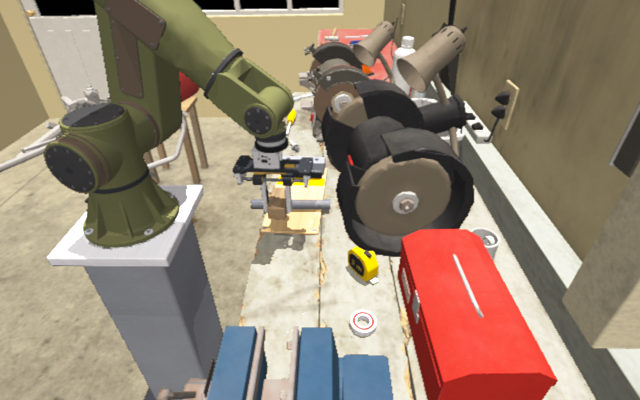

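Request:
send_rows:
  plan:
    - {"travel": [0,0.5,20],"delta_rot": [0,0,0.2],"fingers": 1}
    - {"travel": [0,0,20],"delta_rot": [0,0,0],"fingers": 1}
    - {"travel": [0,0,9.5],"delta_rot": [0,0,0],"fingers": 1}
    - {"travel": [0,0,0],"delta_rot": [0,0,0],"fingers": 1}
    - {"travel": [0,0,0],"delta_rot": [0,0,0],"fingers": 1}
    - {"travel": [2,0,0],"delta_rot": [0,0,0],"fingers": 1}
    - {"travel": [2,0,0],"delta_rot": [0,0,0],"fingers": 1}
    - {"travel": [2,0,0],"delta_rot": [0,0,0],"fingers": 1}
    - {"travel": [2,0,0],"delta_rot": [0,0,0],"fingers": 1}
    - {"travel": [2,0,0],"delta_rot": [0,0,0],"fingers": 1}
    - {"travel": [2,0,0],"delta_rot": [0,0,0],"fingers": 1}
    - {"travel": [2,0,0],"delta_rot": [0,0,0],"fingers": 1}
    - {"travel": [2.5,0,0],"delta_rot": [0,0,0],"fingers": 1}
    - {"travel": [2.5,0,0],"delta_rot": [0,0,0],"fingers": 1}
    - {"travel": [3,0,0],"delta_rot": [0,0,0],"fingers": 1}
    - {"travel": [3,0,0],"delta_rot": [0,0,0],"fingers": 1}
    - {"travel": [3,0,0],"delta_rot": [0,0,0],"fingers": 1}
    - {"travel": [3,0,0],"delta_rot": [0,0,0],"fingers": 1}
    - {"travel": [3,0,0],"delta_rot": [0,0,0],"fingers": 1}
    - {"travel": [3,0,0],"delta_rot": [0,0,0],"fingers": 1}

```text
clock: 11.58
eef_pos: [419.1, -22.5, 35.6]
eef_rot: [3.142, 0.0, 1.503]
wrist_force: [-0.0, -0.0, -1.7]
finger_gap: 44.7
```

Request:
send_rows:
  plan:
    - {"travel": [3,0,0],"delta_rot": [0,0,0],"fingers": 1}
    - {"travel": [3,0,0],"delta_rot": [0,0,0],"fingers": 1}
    - {"travel": [3,0,0],"delta_rot": [0,0,0],"fingers": 1}
    - {"travel": [3,0,0],"delta_rot": [0,0,0],"fingers": 1}
    - {"travel": [3,0,0],"delta_rot": [0,0,0],"fingers": 1}
    - {"travel": [3,0,0],"delta_rot": [0,0,0],"fingers": 1}
    - {"travel": [3,0,0],"delta_rot": [0,0,0],"fingers": 1}
    - {"travel": [3,0,0],"delta_rot": [0,0,0],"fingers": 1}
    - {"travel": [3,0,0],"delta_rot": [0,0,0],"fingers": 1}
    - {"travel": [3,0,0],"delta_rot": [0,0,0],"fingers": 1}
    - {"travel": [3,0,0],"delta_rot": [0,0,0],"fingers": 1}
    - {"travel": [3,0,0],"delta_rot": [0,0,0],"fingers": 1}
    - {"travel": [3,0,0],"delta_rot": [0,0,0],"fingers": 1}
    - {"travel": [3,0,0],"delta_rot": [0,0,0],"fingers": 1}
    - {"travel": [3,0,0],"delta_rot": [0,0,0],"fingers": 1}
    - {"travel": [3,0,0],"delta_rot": [0,0,0],"fingers": 1}

```text
clock: 13.58
eef_pos: [422.4, 25.4, 35.6]
eef_rot: [3.142, 0.0, 1.503]
wrist_force: [-0.9, -0.8, -0.2]
finger_gap: 44.4
```

```bash
cat > look.py <<'E'
from h import *
import sys
np.set_printoptions(precision=2,suppress=True)
s=manip.read_state(); print(s["eef_pos"],s["wrist_force"],s["moment"],s["clock"])
for n in("side","top"):
    c=camera(n); save(c,n+sys.argv[1]); P,ok=cloud(c)
    for t,lo in(("block_mid",38),("pipe_mid",31)):
        for d in tip_of(t,n)[:1]: print(n,t,d["confidence"],tow(c,d["at"]))
        for d in masks_of(t,n)[:1]:
            q=P[d["region"]&ok]; q=q[(q[:,2]>lo)&(q[:,2]<50)]
            if len(q)>9: print(len(q),np.median(q,0),cv2.minAreaRect(q[:,:2].astype(np.float32)), "line",cv2.fitLine(q[:,:2].astype(np.float32),cv2.DIST_HUBER,0,.01,.01).ravel())
E
python3 look.py 3
```

```text
[422.38  25.37  35.56] [-0.87 -0.79 -0.22] [-0.09  0.06  0.  ] 13.575
side block_mid 0.95 [423.42  45.09  31.52]
297 [419.5   30.7   47.94] ((418.558349609375, 44.3779296875), (43.30595779418945, 91.90570831298828), 2.1218907833099365) line [  0.04  -1.   419.22  37.95]
side pipe_mid 0.64 [438.54 107.88  22.44]
217 [473.79 102.57  35.11] ((435.64361572265625, 103.97071075439453), (18.450258255004883, 215.98281860351562), 89.81511688232422) line [  1.    -0.   448.69 102.57]
top pipe_mid 0.74 [438.26 111.17  18.12]
223 [502.53 108.64  33.76] ((483.4847106933594, 108.49944305419922), (21.080078125, 129.40435791015625), 89.28736114501953) line [  1.    -0.09 493.62 109.11]
```

Request:
send_rows:
  plan:
    - {"travel": [3,0,0],"delta_rot": [0,0,0],"fingers": 1}
    - {"travel": [3,0,0],"delta_rot": [0,0,0],"fingers": 1}
    - {"travel": [3,0,0],"delta_rot": [0,0,0],"fingers": 1}
    - {"travel": [3,0,0],"delta_rot": [0,0,0],"fingers": 1}
    - {"travel": [3,0,0],"delta_rot": [0,0,0],"fingers": 1}
    - {"travel": [3,0,0],"delta_rot": [0,0,0],"fingers": 1}
    - {"travel": [3,0,0],"delta_rot": [0,0,0],"fingers": 1}
    - {"travel": [3,0,0],"delta_rot": [0,0,0],"fingers": 1}
    - {"travel": [3,0,0],"delta_rot": [0,0,0],"fingers": 1}
    - {"travel": [3,0,0],"delta_rot": [0,0,0],"fingers": 1}
    - {"travel": [3,0,0],"delta_rot": [0,0,0],"fingers": 1}
    - {"travel": [3,0,0],"delta_rot": [0,0,0],"fingers": 1}
    - {"travel": [3,0,0],"delta_rot": [0,0,0],"fingers": 1}
    - {"travel": [3,0,0],"delta_rot": [0,0,0],"fingers": 1}
    - {"travel": [3,0,0],"delta_rot": [0,0,0],"fingers": 1}
    - {"travel": [2,0,0],"delta_rot": [0,0,0],"fingers": 1}
    - {"travel": [1,0,1],"delta_rot": [0,0,0],"fingers": 1}

```text
clock: 16.2
eef_pos: [425.7, 73.2, 34.6]
eef_rot: [3.141, -0.0, 1.503]
wrist_force: [1.0, -0.5, -0.8]
finger_gap: 44.6
```

```bash
python3 look.py 4
cat > f.py <<'E'
from h import *
np.set_printoptions(precision=2,suppress=True)
F=[]
for i in range(5): F.append(manip.read_state()["wrist_force"]); camera("top")
s=manip.read_state(); print(s["clock"],s["eef_pos"],"mean",np.mean(F,0),"sd",np.std(F,0))
E
python3 f.py
```

```text
[425.68  73.18  34.56] [ 1.05 -0.47 -0.84] [-0.18  0.07  0.02] 16.2
side block_mid 0.95 [425.41  93.61  31.14]
277 [422.44  80.42  46.85] ((424.1018371582031, 92.06719970703125), (92.32246398925781, 44.49143600463867), 87.69718170166016) line [  0.05  -1.   422.32  86.55]
side pipe_mid 0.61 [437.4  156.66  20.38]
230 [474.4  150.48  35.11] ((434.7287292480469, 137.89244079589844), (50.690120697021484, 217.8966827392578), 89.72386932373047) line [  1.    -0.   442.24 150.58]
top block_mid 0.56 [454.88  89.13  -1.33]
174 [506.81 153.43  33.51] ((506.83087158203125, 153.4651336669922), (21.25153160095215, 74.2533187866211), 88.8932876586914) line [  1.    -0.01 507.9  153.42]
16.95 [425.64  73.07  34.55] mean [-0.25  0.13 -1.12] sd [0.32 0.88 0.46]
```

Request:
send_rows:
  plan:
    - {"travel": [1,0,0],"delta_rot": [0,0,0],"fingers": 1}
    - {"travel": [1,0,0],"delta_rot": [0,0,0],"fingers": 1}
    - {"travel": [1,0,0],"delta_rot": [0,0,0],"fingers": 1}
    - {"travel": [1,0,0],"delta_rot": [0,0,0],"fingers": 1}
    - {"travel": [1,0,0],"delta_rot": [0,0,0],"fingers": 1}
    - {"travel": [1,0,0],"delta_rot": [0,0,0],"fingers": 1}
    - {"travel": [1,0,0],"delta_rot": [0,0,0],"fingers": 1}
    - {"travel": [1,0,0],"delta_rot": [0,0,0],"fingers": 1}
    - {"travel": [1,0,0],"delta_rot": [0,0,0],"fingers": 1}
    - {"travel": [0,0,0],"delta_rot": [0,0,0],"fingers": 1}

```text
clock: 18.2
eef_pos: [426.2, 82.1, 34.5]
eef_rot: [-3.142, -0.0, 1.503]
wrist_force: [0.2, -0.3, -0.8]
finger_gap: 44.7
```

```bash
python3 look.py 5;python3 f.py
```

```text
[426.24  82.1   34.53] [ 0.22 -0.26 -0.75] [-0.17  0.07  0.03] 18.2
side block_mid 0.84 [425.01 100.8   31.41]
255 [422.16  88.97  46.86] ((422.62701416015625, 102.99437713623047), (42.60966873168945, 95.93614196777344), 1.7692371606826782) line [  0.09  -1.   422.74  96.1 ]
side pipe_mid 0.81 [437.38 165.93  22.85]
194 [477.09 157.94  35.32] ((435.3030700683594, 157.66845703125), (22.5703182220459, 216.88270568847656), 89.82244110107422) line [  1.    -0.02 449.2  157.87]
top pipe_mid 0.81 [437.71 163.9   18.82]
170 [504.26 161.13  33.62] ((505.8214416503906, 160.9889678955078), (21.785322189331055, 71.85685729980469), 87.62369537353516) line [  1.    -0.02 505.5  161.04]
18.95 [426.24  82.04  34.54] mean [-0.08 -0.12 -0.76] sd [0.4  0.54 0.69]
```

Request:
send_rows:
  plan:
    - {"travel": [0.7,0,0],"delta_rot": [0,0,0],"fingers": 1}
    - {"travel": [0.7,0,0],"delta_rot": [0,0,0],"fingers": 1}
    - {"travel": [0.6,0,0],"delta_rot": [0,0,0],"fingers": 1}
    - {"travel": [0,0,0],"delta_rot": [0,0,0],"fingers": 1}

```text
clock: 19.45
eef_pos: [426.4, 84.1, 34.5]
eef_rot: [-3.142, -0.0, 1.503]
wrist_force: [0.1, -1.0, -1.2]
finger_gap: 45.0
```

```bash
python3 f.py
```

```text
19.7 [426.38  84.06  34.55] mean [-0.01 -0.68 -0.94] sd [0.24 0.56 0.5 ]
```

Request:
send_rows:
  plan:
    - {"travel": [0.5,0,0],"delta_rot": [0,0,0],"fingers": 1}
    - {"travel": [0.5,0,0],"delta_rot": [0,0,0],"fingers": 1}
    - {"travel": [0,0,0],"delta_rot": [0,0,0],"fingers": 1}

```text
clock: 20.08
eef_pos: [426.4, 85.1, 34.5]
eef_rot: [-3.142, 0.0, 1.503]
wrist_force: [-0.6, -0.4, -1.0]
finger_gap: 44.9
```

```bash
python3 f.py
```

```text
20.325 [426.44  85.04  34.55] mean [ 0.04 -0.66 -0.68] sd [0.34 0.35 0.32]
```

Request:
send_rows:
  plan:
    - {"travel": [0,0,0.5],"delta_rot": [0,0,0],"fingers": 1}
    - {"travel": [0,0,0.5],"delta_rot": [0,0,0],"fingers": 1}
    - {"travel": [0,0,0],"delta_rot": [0,0,0],"fingers": 1}

```text
clock: 20.7
eef_pos: [426.4, 85.0, 33.5]
eef_rot: [-3.142, -0.0, 1.503]
wrist_force: [-0.2, -1.1, -1.3]
finger_gap: 45.0
```

```bash
python3 f.py
```

```text
20.95 [426.43  85.04  33.54] mean [-0.17 -1.02 -0.99] sd [0.18 0.15 0.49]
```

Not on the board yet; advance a little more.

Request:
send_rows:
  plan:
    - {"travel": [0.5,0,0],"delta_rot": [0,0,0],"fingers": 1}
    - {"travel": [0.5,0,0],"delta_rot": [0,0,0],"fingers": 1}
    - {"travel": [0,0,0],"delta_rot": [0,0,0],"fingers": 1}

```text
clock: 21.32
eef_pos: [426.5, 86.1, 33.6]
eef_rot: [-3.142, -0.0, 1.503]
wrist_force: [-0.6, -0.4, -0.3]
finger_gap: 44.7
```

```bash
python3 f.py
```

```text
21.575 [426.57  86.05  33.58] mean [ 0.04 -0.31 -1.01] sd [0.63 0.44 0.56]
```

Request:
send_rows:
  plan:
    - {"travel": [0.5,0,0],"delta_rot": [0,0,0],"fingers": 1}
    - {"travel": [0.5,0,0],"delta_rot": [0,0,0],"fingers": 1}
    - {"travel": [0,0,0],"delta_rot": [0,0,0],"fingers": 1}

```text
clock: 21.95
eef_pos: [426.6, 87.0, 33.6]
eef_rot: [-3.142, 0.0, 1.503]
wrist_force: [-0.2, -1.1, 0.5]
finger_gap: 45.0
```

```bash
python3 f.py; python3 look.py 6
python3 - <<'E'
import cv2
a=cv2.imread("pics/side6.png")[130:270,220:370]; b=cv2.imread("pics/top6.png")[180:290,220:370]
a=cv2.resize(a,None,fx=4,fy=4,interpolation=2); cv2.imwrite("pics/z6.png",a)
E
```

```text
22.2 [426.58  87.03  33.54] mean [-0.09 -1.46  0.13] sd [0.39 0.43 0.58]
[426.58  87.03  33.54] [-0.66 -2.15 -0.86] [-0.29  0.16  0.03] 22.2
side block_mid 0.55 [428.35 109.11  25.1 ]
263 [423.3   93.66  46.  ] ((422.7146911621094, 105.92420959472656), (42.714942932128906, 92.35691833496094), 1.5882880687713623) line [  0.05  -1.   423.57  99.59]
side pipe_mid 0.86 [437.03 169.34  20.41]
159 [486.17 160.52  34.65] ((436.67156982421875, 163.45619201660156), (19.52859115600586, 215.34323120117188), 86.4453353881836) line [  1.    -0.05 457.54 160.37]
top block_mid 0.74 [416.56 401.71   0.08]
top pipe_mid 0.79 [437.99 164.98  19.37]
160 [504.15 161.41  33.7 ] ((505.777099609375, 161.8052520751953), (20.84644889831543, 67.20127868652344), 84.88236999511719) line [  1.    -0.08 505.18 161.84]
```

View pics/z6.png

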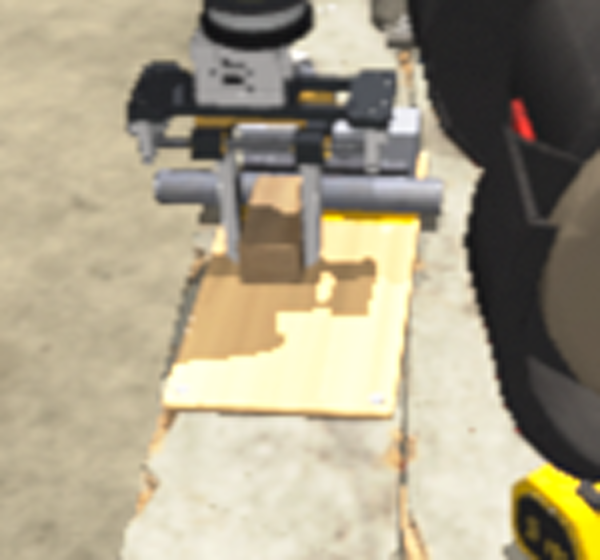

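Request:
send_rows:
  plan:
    - {"travel": [0.3,0,0],"delta_rot": [0,0,0],"fingers": 1}
    - {"travel": [0.3,0,0],"delta_rot": [0,0,0],"fingers": 1}
    - {"travel": [0,0,0],"delta_rot": [0,0,0],"fingers": 1}

```text
clock: 23.08
eef_pos: [426.6, 87.6, 33.6]
eef_rot: [-3.142, 0.0, 1.503]
wrist_force: [-0.5, -4.4, 0.2]
finger_gap: 44.6
```

```bash
python3 f.py
```

```text
23.325 [426.63  87.58  33.56] mean [-0.74 -4.29  0.62] sd [0.32 0.18 0.31]
```

Request:
send_rows:
  plan:
    - {"travel": [0.2,0,0],"delta_rot": [0,0,0],"fingers": 1}
    - {"travel": [0.2,0,0],"delta_rot": [0,0,0],"fingers": 1}
    - {"travel": [0,0,0],"delta_rot": [0,0,0],"fingers": 1}
    - {"travel": [0,0,0],"delta_rot": [0,0,0],"fingers": 1}

```text
clock: 23.82
eef_pos: [426.6, 88.0, 33.5]
eef_rot: [-3.142, 0.0, 1.503]
wrist_force: [-1.3, -4.7, 1.0]
finger_gap: 44.9
```

```bash
python3 f.py;python3 f.py
```

```text
24.075 [426.61  87.94  33.53] mean [-0.94 -5.13  0.71] sd [0.37 0.75 0.29]
24.325 [426.62  87.96  33.54] mean [-0.55 -5.33  0.73] sd [0.31 0.38 0.3 ]
```

Request:
send_rows:
  plan:
    - {"travel": [0.3,0,0],"delta_rot": [0,0,0],"fingers": 1}
    - {"travel": [0,0,0],"delta_rot": [0,0,0],"fingers": 1}
    - {"travel": [0,0,0],"delta_rot": [0,0,0],"fingers": 1}
    - {"travel": [0,0,0],"delta_rot": [0,0,0],"fingers": 1}
    - {"travel": [0,0,0],"delta_rot": [0,0,0],"fingers": 1}

```text
clock: 24.95
eef_pos: [426.6, 88.2, 33.5]
eef_rot: [-3.141, 0.0, 1.503]
wrist_force: [-0.5, -6.1, 1.4]
finger_gap: 44.8
```

```bash
python3 f.py;python3 f.py; python3 look.py 7
```

```text
25.2 [426.64  88.21  33.54] mean [-0.89 -5.92  0.94] sd [0.29 0.22 0.55]
25.45 [426.63  88.2   33.54] mean [-1.13 -5.92  0.91] sd [0.23 0.44 0.25]
[426.63  88.2   33.54] [-0.72 -5.12  0.68] [-1.07  0.24  0.04] 25.45
side block_mid 0.82 [428.4  109.81  28.66]
261 [423.04  96.    46.08] ((420.70721435546875, 105.84213256835938), (43.041255950927734, 92.67198181152344), 4.275221347808838) line [  0.01   1.   423.13 100.63]
side pipe_mid 0.94 [436.96 171.53  25.36]
195 [473.96 162.51  34.69] ((435.12506103515625, 167.240234375), (26.493349075317383, 219.19300842285156), 86.47762298583984) line [  1.    -0.06 442.08 162.25]
top block_mid 0.51 [418.2  397.85   0.63]
top pipe_mid 0.59 [435.98 170.56  22.45]
184 [509.4  163.    33.53] ((505.9591979980469, 162.4612274169922), (21.412700653076172, 72.4388198852539), 85.04530334472656) line [  1.    -0.09 506.14 162.39]
```

Request:
send_rows:
  plan:
    - {"travel": [-0.3,0,0],"delta_rot": [0,0,0],"fingers": 1}
    - {"travel": [-0.3,0,0],"delta_rot": [0,0,0],"fingers": 1}
    - {"travel": [-0.2,0,0],"delta_rot": [0,0,0],"fingers": 1}
    - {"travel": [0,0,0],"delta_rot": [0,0,0],"fingers": 1}

```text
clock: 26.45
eef_pos: [426.6, 87.6, 33.5]
eef_rot: [-3.142, -0.0, 1.503]
wrist_force: [0.1, -1.0, -1.1]
finger_gap: 44.9
```

```bash
python3 f.py
```

```text
26.7 [426.63  87.57  33.55] mean [ 0.   -0.73 -0.95] sd [0.44 0.78 0.17]
```

Request:
send_rows:
  plan:
    - {"travel": [0,0,0.4],"delta_rot": [0,0,0],"fingers": 1}
    - {"travel": [0,0,0.3],"delta_rot": [0,0,0],"fingers": 1}
    - {"travel": [0,0,0],"delta_rot": [0,0,0],"fingers": 1}

```text
clock: 27.08
eef_pos: [426.7, 87.5, 33.1]
eef_rot: [3.141, 0.0, 1.503]
wrist_force: [-3.6, -1.4, 4.8]
finger_gap: 44.8
```

```bash
python3 f.py
```

```text
27.325 [426.67  87.53  33.12] mean [-2.31 -1.45  5.23] sd [0.67 0.28 0.34]
```

Request:
send_rows:
  plan:
    - {"travel": [0,0,-0.2],"delta_rot": [0,0,0],"fingers": 1}
    - {"travel": [0,0,0],"delta_rot": [0,0,0],"fingers": 1}

```text
clock: 27.58
eef_pos: [426.7, 87.5, 33.1]
eef_rot: [3.141, -0.0, 1.503]
wrist_force: [-1.4, -0.9, 2.3]
finger_gap: 44.8
```

```bash
python3 f.py
```

```text
27.825 [426.7   87.54  33.13] mean [-1.22 -1.72  2.81] sd [0.41 0.57 0.33]
```

Request:
send_rows:
  plan:
    - {"travel": [-0.1,0,-0.15],"delta_rot": [0,0,0],"fingers": 1}
    - {"travel": [0,0,0],"delta_rot": [0,0,0],"fingers": 1}
    - {"travel": [0,0,0],"delta_rot": [0,0,0],"fingers": 1}
  grip_force: 10

```text
clock: 28.2
eef_pos: [426.6, 87.5, 33.1]
eef_rot: [-3.142, -0.0, 1.503]
wrist_force: [1.2, -0.7, -0.4]
finger_gap: 45.6
```

```bash
python3 f.py; python3 f.py
```

```text
28.45 [426.55  87.42  33.14] mean [ 0.19 -0.66 -0.72] sd [0.57 0.23 0.37]
28.7 [426.56  87.44  33.16] mean [ 0.35 -0.78 -0.84] sd [0.22 0.32 0.31]
```

Request:
send_rows:
  plan:
    - {"travel": [0,0,0],"delta_rot": [0,0,0],"fingers": 1}
    - {"travel": [0,0,0],"delta_rot": [0,0,0],"fingers": 1}
    - {"travel": [0,0,0],"delta_rot": [0,0,0],"fingers": 0.04}
    - {"travel": [0,0,0],"delta_rot": [0,0,0],"fingers": 0.02}
    - {"travel": [0,0,0],"delta_rot": [0,0,0],"fingers": 0}
    - {"travel": [0,0,0],"delta_rot": [0,0,0],"fingers": -0.03}
    - {"travel": [0,0,0],"delta_rot": [0,0,0],"fingers": -0.06}
    - {"travel": [0,0,0],"delta_rot": [0,0,0],"fingers": -0.1}
    - {"travel": [0,0,0],"delta_rot": [0,0,0],"fingers": -0.2}
    - {"travel": [0,0,0],"delta_rot": [0,0,0],"fingers": -0.3}
    - {"travel": [0,0,0],"delta_rot": [0,0,0],"fingers": -0.4}
    - {"travel": [0,0,0],"delta_rot": [0,0,0],"fingers": -0.4}
  grip_force: 3

```text
clock: 30.2
eef_pos: [426.6, 87.4, 33.2]
eef_rot: [-3.142, 0.0, 1.503]
wrist_force: [-0.4, 0.6, 0.4]
finger_gap: 65.6
```

```bash
python3 f.py; python3 look.py 8
python3 - <<'E'
import cv2
a=cv2.imread("pics/side8.png")[130:270,220:370]
cv2.imwrite("pics/z8.png",cv2.resize(a,None,fx=4,fy=4,interpolation=2))
E
```

```text
30.45 [426.6   87.42  33.19] mean [-0.27  0.21  0.03] sd [0.12 0.48 0.34]
[426.6   87.42  33.19] [ 0.44 -0.03  0.71] [-0.06  0.04 -0.02] 30.45
side block_mid 0.79 [425.35 107.03  27.2 ]
283 [427.3   97.95  45.51] ((426.7567443847656, 105.92140197753906), (92.59431457519531, 42.743709564208984), 85.89617919921875) line [  0.1    0.99 427.37 100.65]
side pipe_mid 0.78 [438.55 168.84  20.65]
186 [480.24 161.62  35.17] ((434.8627624511719, 159.88250732421875), (28.570022583007812, 218.35923767089844), 87.26432037353516) line [  1.    -0.06 441.17 161.31]
top block_mid 0.54 [416.82 399.91  -0.14]
top pipe_mid 0.79 [438.1  168.91  21.79]
161 [506.99 161.42  33.23] ((507.2274475097656, 161.98590087890625), (21.901838302612305, 69.93876647949219), 85.06368255615234) line [  1.    -0.06 505.2  161.85]
```

View pics/z8.png

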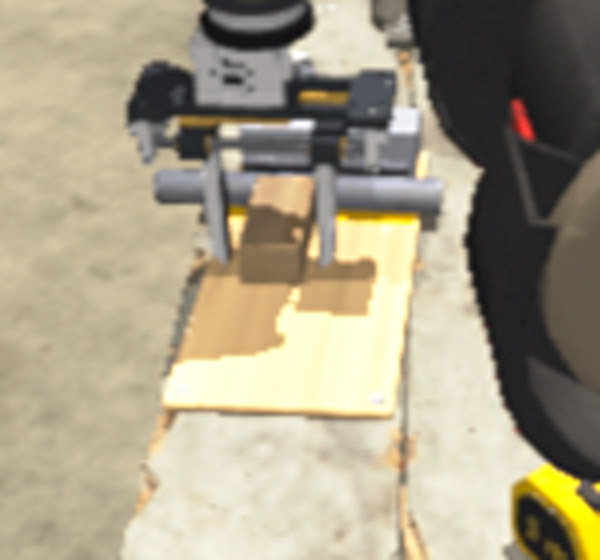

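Request:
send_rows:
  plan:
    - {"travel": [0,0,-4],"delta_rot": [0,0,0],"fingers": -0.4}
    - {"travel": [0,0,-8],"delta_rot": [0,0,0],"fingers": -0.4}
    - {"travel": [0,0,-15],"delta_rot": [0,0,0],"fingers": -0.4}
    - {"travel": [0,0,-25],"delta_rot": [0,0,0],"fingers": -0.4}
    - {"travel": [-10,0,-30],"delta_rot": [0,0,0],"fingers": -0.4}
    - {"travel": [-40,0,-30],"delta_rot": [0,0,0],"fingers": -0.4}
    - {"travel": [-50,0,-30],"delta_rot": [0,0,0],"fingers": -0.4}
    - {"travel": [-50,0,-30],"delta_rot": [0,0,0],"fingers": -0.4}
    - {"travel": [-50,0,0],"delta_rot": [0,0,0],"fingers": -0.4}
    - {"travel": [-50,0,0],"delta_rot": [0,0,0],"fingers": -0.4}
    - {"travel": [0,0,0],"delta_rot": [0,0,0],"fingers": -0.4}

```text
clock: 32.33
eef_pos: [409.1, -164.3, 206.1]
eef_rot: [3.141, 0.001, 1.499]
wrist_force: [1.5, 0.6, 0.6]
finger_gap: 66.3
```

```bash
python3 look.py 9
python3 - <<'E'
from h import *
np.set_printoptions(precision=2,suppress=True)
a=cv2.imread("pics/side9.png")[130:270,220:370]; b=cv2.imread("pics/top9.png")[195:285,230:330]
a=cv2.resize(a,(428,400),interpolation=2); b=cv2.resize(b,(370,333),interpolation=2); o=np.zeros((400,798,3),np.uint8); o[:,:428]=a;o[:333,428:]=b
cv2.imwrite("pics/z9.png",o)
ex=np.array([.9978,-.0663]); ey=np.array([.0663,.9978])
c=camera("top"); P,ok=cloud(c); q=P[ok]; d=q[:,:2]-[460.7,226]; a=d@ex;b=d@ey
for lo in range(-100,100,20):   # pipe crest + bumper edge per strip
    m=(a>lo)&(a<lo+20)&(b>-90)&(b<-47)&(q[:,2]>33); print(lo,m.sum(),b[m].mean() if m.any() else 0)
m=(abs(a+25)<18)&(b<-75)&(b>-200)&(q[:,2]>38); print("block b",np.percentile(b[m],[1,99]),np.median(q[m][:,2]))
E
```

```text
[ 409.07 -164.3   206.12] [1.55 0.65 0.6 ] [-0.07  0.02 -0.03] 32.325
side block_mid 0.9 [426.54 107.    26.73]
206 [433.59 106.01  45.53] ((431.25872802734375, 106.7705078125), (94.7343521118164, 34.86083984375), 87.51725769042969) line [  0.01  -1.   433.49 102.18]
216 [464.7  163.55  34.88] ((435.2414245605469, 165.228271484375), (23.007150650024414, 217.6584014892578), 85.81939697265625) line [  1.    -0.06 402.97 164.91]
top block_mid 0.68 [430.08 105.55  26.79]
593 [428.57 108.59  43.66] ((428.77398681640625, 108.33074951171875), (92.20167541503906, 44.29242706298828), 85.58477783203125) line [  0.1    1.   428.73 108.27]
top pipe_mid 0.72 [438.11 171.    18.93]
556 [433.57 167.29  33.79] ((435.69268798828125, 166.36585998535156), (30.417346954345703, 212.63893127441406), 86.2015380859375) line [  1.    -0.07 433.14 167.15]
-100 34 -59.8406817514972
-80 27 -61.372739520197925
-60 52 -68.15250285893559
-40 75 -72.20508590662008
-20 79 -73.48481722078786
0 33 -60.99531769859083
20 35 -59.285003716742956
40 27 -60.249101848840425
60 189 -65.26611064280844
80 166 -69.61726955464424
block b [-164.17  -76.59] 43.62868725031797
```

View pics/z9.png

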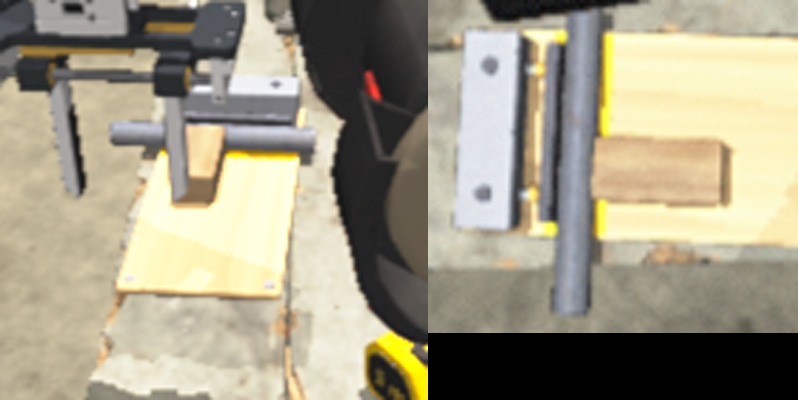

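The top view shows the pipe lying against the bumper and square to it, with the block's end against the pipe. Contact with the bumper can't be resolved to tenths of a millimetre. I'll therefore give the block a light, slow nudge from behind with closed fingers, so some preload is left on the bumper.

Request:
send_rows:
  plan:
    - {"travel": [0,0,0],"delta_rot": [0,0,0],"fingers": 1}
    - {"travel": [40,0.8,0],"delta_rot": [0,0,0],"fingers": 1}
    - {"travel": [40,0.5,0],"delta_rot": [0,0,0],"fingers": 1}
    - {"travel": [40,0.5,0],"delta_rot": [0,0,0],"fingers": 1}
    - {"travel": [40,0,0],"delta_rot": [0,0,0],"fingers": 1}
    - {"travel": [30,0,0],"delta_rot": [0,0,0],"fingers": 1}
    - {"travel": [9,0,0],"delta_rot": [0,0,0],"fingers": 1}
    - {"travel": [0,0,40],"delta_rot": [0,0,0],"fingers": 1}
    - {"travel": [0,0,40],"delta_rot": [0,0,0],"fingers": 1}
    - {"travel": [0,0,40],"delta_rot": [0,0,0],"fingers": 1}
    - {"travel": [0,0,35],"delta_rot": [0,0,0],"fingers": 1}
    - {"travel": [0,0,17],"delta_rot": [0,0,0],"fingers": 1}
    - {"travel": [0,0,0],"delta_rot": [0,0,0],"fingers": 1}
  grip_force: 10

```text
clock: 34.5
eef_pos: [424.4, 35.8, 32.4]
eef_rot: [-3.139, 0.0, 1.502]
wrist_force: [0.2, 0.3, 0.2]
finger_gap: 0.3
```

```bash
python3 f.py; python3 look.py 10
python3 - <<'E'
import cv2
a=cv2.imread("pics/side10.png")[130:270,220:370]
cv2.imwrite("pics/z10.png",cv2.resize(a,None,fx=4,fy=4,interpolation=2))
E
```

```text
34.75 [425.45  36.3   34.04] mean [-0.04 -0.1  -0.12] sd [0.17 0.69 0.45]
[425.45  36.3   34.04] [ 0.24 -0.26  0.85] [-0.09  0.05  0.05] 34.75
side block_mid 0.67 [427.85 107.28  27.39]
90 [440.41  95.89  45.01] ((438.690185546875, 95.7686538696289), (71.77896118164062, 17.690601348876953), 87.40328216552734) line [  0.03   1.   440.36  93.01]
side pipe_mid 0.71 [438.34 170.45  22.57]
54 [521.05 156.7   34.97] ((520.2661743164062, 157.52761840820312), (15.824620246887207, 42.50521469116211), 81.08526611328125) line [  0.99  -0.1  521.18 157.26]
top block_mid 0.71 [430.03 103.76  30.05]
160 [430.29 142.37  43.26] ((431.4205017089844, 141.36978149414062), (24.12939453125, 44.08714294433594), 88.36316680908203) line [  1.    -0.03 430.95 142.27]
top pipe_mid 0.6 [438.51 169.66  19.64]
535 [433.24 166.72  33.66] ((435.6004638671875, 165.01902770996094), (26.505014419555664, 212.25096130371094), 85.89803314208984) line [  1.    -0.07 434.05 166.93]
```

View pics/z10.png

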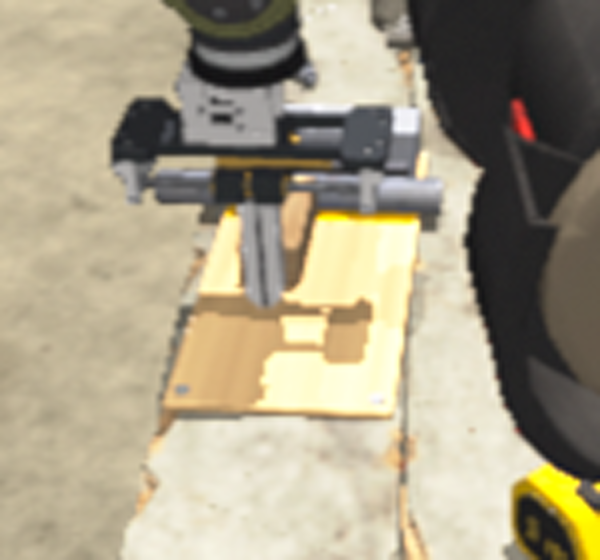

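Request:
send_rows:
  plan:
    - {"travel": [4,-1,0],"delta_rot": [0,0,0],"fingers": 1}
    - {"travel": [4,0,0],"delta_rot": [0,0,0],"fingers": 1}
    - {"travel": [2,0,0],"delta_rot": [0,0,0],"fingers": 1}
    - {"travel": [0.5,0,0],"delta_rot": [0,0,0],"fingers": 1}
    - {"travel": [0.5,0,0],"delta_rot": [0,0,0],"fingers": 1}
    - {"travel": [0.5,0,0],"delta_rot": [0,0,0],"fingers": 1}
    - {"travel": [0.5,0,0],"delta_rot": [0,0,0],"fingers": 1}
    - {"travel": [0,0,0],"delta_rot": [0,0,0],"fingers": 1}

```text
clock: 36.25
eef_pos: [424.8, 48.5, 33.2]
eef_rot: [-3.142, -0.0, 1.503]
wrist_force: [-0.8, 0.1, -0.2]
finger_gap: 0.4
```

```bash
python3 f.py
```

```text
36.5 [424.76  48.44  33.19] mean [-0.35  0.14 -0.01] sd [0.64 0.36 0.62]
```

Request:
send_rows:
  plan:
    - {"travel": [0.5,0,0],"delta_rot": [0,0,0],"fingers": 1}
    - {"travel": [0.5,0,0],"delta_rot": [0,0,0],"fingers": 1}
    - {"travel": [0.5,0,0],"delta_rot": [0,0,0],"fingers": 1}
    - {"travel": [0.5,0,0],"delta_rot": [0,0,0],"fingers": 1}

```text
clock: 37.0
eef_pos: [424.9, 50.5, 33.2]
eef_rot: [-3.142, -0.0, 1.503]
wrist_force: [0.7, -0.1, -0.3]
finger_gap: 0.4
```

```bash
python3 f.py
```

```text
37.25 [424.89  50.47  33.19] mean [ 0.01 -0.31 -0.13] sd [0.5  0.3  0.36]
```

Request:
send_rows:
  plan:
    - {"travel": [0.3,0,0],"delta_rot": [0,0,0],"fingers": 1}
    - {"travel": [0.3,0,0],"delta_rot": [0,0,0],"fingers": 1}
    - {"travel": [0.3,0,0],"delta_rot": [0,0,0],"fingers": 1}

```text
clock: 37.62
eef_pos: [425.0, 51.4, 33.2]
eef_rot: [-3.142, 0.0, 1.503]
wrist_force: [0.6, -0.4, -0.3]
finger_gap: 0.3
```

```bash
python3 f.py
```

```text
37.875 [424.95  51.36  33.19] mean [ 0.03  0.11 -0.33] sd [0.37 0.34 0.55]
```

Request:
send_rows:
  plan:
    - {"travel": [0.3,0,0],"delta_rot": [0,0,0],"fingers": 1}
    - {"travel": [0.3,0,0],"delta_rot": [0,0,0],"fingers": 1}
    - {"travel": [0.3,0,0],"delta_rot": [0,0,0],"fingers": 1}

```text
clock: 38.25
eef_pos: [425.0, 52.3, 33.2]
eef_rot: [3.142, 0.0, 1.503]
wrist_force: [-0.9, 0.7, 0.0]
finger_gap: 0.6
```

```bash
python3 f.py
```

```text
38.5 [425.02  52.26  33.2 ] mean [-0.22  0.16 -0.06] sd [0.5  0.66 0.74]
```

Request:
send_rows:
  plan:
    - {"travel": [0.3,0,0],"delta_rot": [0,0,0],"fingers": 1}
    - {"travel": [0.3,0,0],"delta_rot": [0,0,0],"fingers": 1}
    - {"travel": [0.3,0,0],"delta_rot": [0,0,0],"fingers": 1}

```text
clock: 38.88
eef_pos: [425.0, 52.9, 33.2]
eef_rot: [-3.141, 0.0, 1.503]
wrist_force: [-0.7, -4.6, 1.6]
finger_gap: 0.1
```

```bash
python3 f.py
```

```text
39.125 [425.    52.96  33.19] mean [-1.05 -4.58  1.39] sd [0.77 0.27 0.38]
```

The force rose to 4.6 N at once, so there was no gap. Now I'll back off slowly.

Request:
send_rows:
  plan:
    - {"travel": [-0.2,0,0],"delta_rot": [0,0,0],"fingers": 1}
    - {"travel": [-0.1,0,0],"delta_rot": [0,0,0],"fingers": 1}
    - {"travel": [-0.1,0,0],"delta_rot": [0,0,0],"fingers": 1}
    - {"travel": [-0.1,0,0],"delta_rot": [0,0,0],"fingers": 1}
    - {"travel": [-0.1,0,0],"delta_rot": [0,0,0],"fingers": 1}
    - {"travel": [-0.1,0,0],"delta_rot": [0,0,0],"fingers": 1}
    - {"travel": [-0.1,0,0],"delta_rot": [0,0,0],"fingers": 1}
    - {"travel": [-0.1,0,0],"delta_rot": [0,0,0],"fingers": 1}
    - {"travel": [-0.1,0,0],"delta_rot": [0,0,0],"fingers": 1}
    - {"travel": [-0.2,0,0],"delta_rot": [0,0,0],"fingers": 1}
    - {"travel": [-1,0,0],"delta_rot": [0,0,0],"fingers": 1}
    - {"travel": [-5,0,0],"delta_rot": [0,0,0],"fingers": 1}
    - {"travel": [-30,0,0],"delta_rot": [0,0,0],"fingers": 1}
    - {"travel": [-40,0,0],"delta_rot": [0,0,0],"fingers": 1}
    - {"travel": [-40,0,-40],"delta_rot": [0,0,0],"fingers": 1}
    - {"travel": [-40,0,-40],"delta_rot": [0,0,0],"fingers": 1}
    - {"travel": [0,0,0],"delta_rot": [0,0,0],"fingers": 1}

```text
clock: 41.25
eef_pos: [415.3, -106.1, 115.6]
eef_rot: [3.137, 0.001, 1.5]
wrist_force: [-0.6, 0.4, -1.1]
finger_gap: 0.4
```

```bash
python3 look.py 11
python3 - <<'E'
from h import *
b=cv2.imread("pics/top11.png")[150:290,180:500]
cv2.imwrite("pics/z11.png",cv2.resize(b,(800,350),interpolation=2))
E
```

```text
[ 415.26 -106.13  115.6 ] [-0.6   0.37 -1.06] [-0.08  0.03  0.06] 41.25
side block_mid 0.92 [428.75 108.38  29.06]
233 [424.28  88.72  45.34] ((425.55706787109375, 107.25727081298828), (95.1508560180664, 44.75978088378906), 86.07809448242188) line [  0.01  -1.   424.55  97.73]
side pipe_mid 0.6 [436.03 171.65  24.04]
84 [510.48 158.61  34.39] ((510.3928527832031, 159.527099609375), (60.61787796020508, 19.434484481811523), 0.11507437378168106) line [  1.    -0.05 510.24 158.48]
top block_mid 0.72 [430.35 108.54  30.4 ]
599 [428.65 106.44  43.5 ] ((428.85516357421875, 108.42115783691406), (91.80433654785156, 44.80466842651367), 86.41072082519531) line [  0.03   1.   429.02 108.32]
top pipe_mid 0.95 [435.57 170.07  22.4 ]
525 [435.85 167.17  33.79] ((435.6230773925781, 165.99459838867188), (23.561416625976562, 212.5351104736328), 86.2892074584961) line [  1.    -0.07 435.33 167.15]
```

View pics/z11.png

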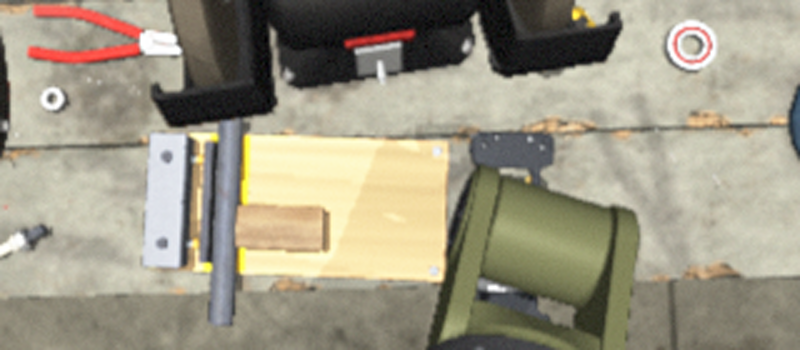

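The pipe (col 226) lies square over the yellow strip against the bumper (col 208). The block (235–325, row 228) has its end against the pipe, and the arm is clear. I'm handing in.

```bash
python3 -c "
from cell import manip
print(manip.sign_off())"
```

```text
the job is handed in; nothing more can be done
None
```

I rolled the pipe along the board with the gripped block and bedded it square against the bumper. The block was then released and left behind the pipe as a chock, and the job was handed in at about 41 s. The sign-off reports no verdict.

- **Push:** the wrist force held at about 5.9 N for well over half a second (readings scatter by about 0.5 N). The highest single reading was about 6.1 N, so the bumper stayed below 9 N by this measure.
- **Release:** I eased the push to about 0.6 N, set the block down and opened the fingers slowly. The cameras could not resolve whether the pipe still touched the bumper. I nudged the block from behind with closed fingers to check. The force rose to 4.6 N within 0.9 mm, which points to no noticeable gap, and I backed off slowly.
- **Last pictures:**
  - The pipe lies at -0.07 rad against the board's -0.066 rad, so it is square to within about 0.01 rad.
  - The block is flat and square to the board to within about 0.04 rad, with its centre about 59 mm behind the pipe's.
  - The pliers, bearing and spark plug look untouched. The tape measure was hidden in the last view and looked in place in earlier ones.

**Not confirmed:** the contact force between pipe and bumper after the fingers withdrew could not be measured; I inferred it from the nudge. The side camera's block and pipe positions differed from the top camera's by 1 to 4 mm. I relied on the top camera.

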